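# Load the thread dispenser, then unbolt its gate and hold it ajar

### The arm

A 6-joint arm with a two-finger parallel gripper is mounted at the origin on a cart in front of the work surface, level with it; the furniture and walls round the work are solid. World frame = base frame: x ahead of the robot, y to its left, z up, the work surface at z = 0. Lengths are in m, angles in rad, forces in N, time in s.
With the tool pointing down it reaches from about 0.25 to 0.8 m from the base axis. Payload 8.5 kg.
Tool frame: the origin (TCP) lies midway between the tips of the shut fingers; the grasp point (between the pads) lies 19 mm behind it; z points along the fingers, x is the direction in which the jaws open and shut, and the axes are right-handed (so a half turn about z gives the same grasp; the last joint's range is limited). The gripper opens to 85 mm and grips with 20 to 120 N. Pads are 22 mm wide; open, the fingers measure 114 mm over their backs; the gripper's body (76 mm by 85 mm) begins 54 mm behind the grasp point. The pads swing forward as they close: fully open they stand 13 mm farther back than shut.
Start: joints at [1.254, 0.238, -0.013, 1.319, 0, 1.571], TCP at [0.164, 0.499, 0.231] pointing down, gripper open.
Joint ranges: [-2.66, 2.66], [-1.03, 1.9], [-1.14, 1.46], [-1.82, 2.27], [-1.45, 1.34], [-3.14, 3.14]. Speed limits (rad/s): [2.22, 2.22, 2.79, 3.14, 3.14, 3.14].

### API

Orientations are given as a unit quaternion [x, y, z, w].
In Python, from plant import bot, get_image, camera_info, look_for, cut_out gives the robot as it stands.
- The arm moves only by the tool carry_out, never from a script. Its argument "moves" is a list of rows, each a list of 6 numbers: the shift along the tool's x, y, z in mm, then the turn, a rotation vector about the tool's x, y, z in rad. In form: [[x, y, z, wx, wy, wz], ...]. A call has exactly 8 rows; each row is the pose to reach, as a shift and turn from the pose commanded when the call began, along the tool's axes at that moment; what a row does not reach only later rows make up. A row lasts 1/10 s, in which the tool goes at most 50 mm and 8.59 degrees, less where a joint would pass 70% of its speed; a pose out of reach is approached as far as the arm can. A call with a gripper value outside its range is refused whole. "fingers" is the closure, from -1 (fully open) to 1 (shut), so that 0 is half open, set as the call begins (left out, the last holds). The fingers move at their own pace and stop on an object; "force" is the grip in N (left out, the last holds). Time passes only in rows, so rows that repeat a pose let the fingers close, or fill a call up. It gives the time, the measured TCP pose, the force and the opening at its end, in the units of the state.
- bot.sense(): the state, without advancing time (a new reading comes with each control period).
- get_image(name): name is "scene" or "top" or "wrist"; returns the picture (420x560x3 uint8, blue, green, red); there is no depth.
- camera_info(name): a dict with "K" (3x3 intrinsics, pixels), "rvec" (rotation vector, rad) and "tvec" (3), from world to camera coordinates, as OpenCV has them; the wrist camera has in their place "T_tool_cam" (4x4, takes a point from camera to tool coordinates, whose origin is the TCP and whose axes are the tool frame's). Camera axes: x right, y down, z forward; pixel columns grow to the right and rows downward; lengths in m; the calibration is good to about 2 mm. A picture is of the moment at which its call begins: read the wrist's pose just before it. camera_info takes no time and is no camera call.
- bot.job_done(): hands the job in, once; it reports no verdict.
Trained networks look in the newest picture that a camera, given by its name, has taken for a name from the list of things; names that differ only in an ending like _2 or _b are one class to them, and where a whole thing is asked for, a point or a joint stands for the part that bears it (a point fixed in the world has none). Each returns a list of dicts, best first, with "p" (0 to 1); they miss things now and then, are a little off and sometimes report something else, mostly with a low value. They report only what shows in the picture. A call takes as long as a camera call. They do not tell look-alikes from the thing itself.
- look_for(target, camera): "location" ([column, row] in pixels, amid what is visible of it).
- cut_out(target, camera): "region" (420x560 bool, what is visible of it) and "location" ([column, row] in pixels, amid what is visible of it).
The state is a dict: "clock": time; "qpos": joint angles; "qd": joint speeds; "joint_efforts": joint torques, N m; "eef_pos": TCP position; "tool_rot": TCP orientation; "contact_force": force on the tool from outside, world axes, zero at the start; "moment": the same for the moment, N m; "gripper_width": opening from 0.0 (shut) to 1.0 (fully open).
Only numpy, scipy, OpenCV 4.12 (cv2) and the standard library are available. Lean on these libraries where they do the work, as an engineer would, in place of code of your own. Each camera call takes 0.05 s, during which the arm holds its last target.

### The job

Drop the red and the blue thread spool, which stand loose on either side of the dispenser, one by one and upright into its two pockets (either spool in either pocket). Then take the red bolt knob from above, lift the sagging bolt so that its hooked end clears the keeper's bent-up lip, draw it fully back without forcing it against the keeper, and pull the gate open about 30 degrees so that I can thread the ends through. Finish holding the gate ajar by the bolt knob (it is sprung shut, do not let go), and leave the tin, the mug and the brass weight where they stand.

Things in the scene. Friction and masses are not known exactly. Their poses are not given: they have to be found in the camera images.
- red_spool_centre (a point): centre (half-way up) of the red thread spool, an upright cylinder 50 mm in diameter and 60 mm high with white flanges, 70 g; loose, standing on the worktop beside the dispenser; z axis up along the spool
- blue_spool_centre (a point): centre (half-way up) of the light blue thread spool, an upright cylinder 55 mm in diameter and 70 mm high with white flanges, 90 g; loose, standing on the worktop on the other side of the dispenser; z axis up along the spool
- red_spool: the red spool itself, origin at the centre of its underside
- blue_spool: the blue spool itself, origin at the centre of its underside
- dispenser: fixed thread dispenser: plywood board 142 x 316 x 10 mm, two low wooden pockets at the back, a green wire gate (84 mm high, 10 mm thick) along the front between two dark steel posts. Origin on the worktop under the middle of the gate line; x points backward from gate to pockets, y left along the gate (to its hinge), z up. Two thin brass eyes, 50 mm high, stand 26 mm behind the gate line
- pocket_left (a point): centre of the floor (10 mm above the worktop) of the left pocket: open-topped square, 64 x 64 mm inside, walls 5 mm thick and 26 mm high above the floor; centre 75 mm behind the gate line and 52 mm left of the middle
- pocket_right (a point): centre of the floor of the right pocket, like the left one; 75 mm behind the gate line and 52 mm right of the middle; the pocket centres are 104 mm apart
- bolt_knob (a point): grip point of the bolt's red upright knob on top of the gate: a round post 16 mm thick, from 42 mm below this point to its 21 mm wide cap (18 to 24 mm above it). 146 mm above the worktop while the bolt is down; at the start 50 mm right of the gate's middle. Steel guides 25 mm to its right and 85 mm to its left have tops 25 mm below it: keep fingertips above them. It moves with bolt and gate
- bolt: the barrel bolt: a steel rod 10 mm thick lying level along the top of the gate, its knob and its hooked right-hand end, which reaches 14 mm below the rod's axis and has sagged behind the keeper's lip; about 0.15 kg. Origin on the rod's axis under the knob, 46 mm below the grip point
- keeper_lip (a point): top edge of the lip of the keeper, a small steel bracket on the right-hand post: two cheeks, and a bent-up lip over which the bolt's hooked end must be lifted (7 mm of overlap when the bolt lies down). The lip is 4 mm thick, its top edge 93 mm above the worktop, 125 mm right of the gate's middle
- bolt_lift (a joint): height of the bolt above its sagged rest, m: 0 = lying down, 0.013 = top of its worn guides; over 0.007 clears the lip. Held down only by its weight (about 1.5 N)
- bolt_slide (a joint): how far the bolt is drawn back, m: 0 = home in the keeper, 0.045 = fully back. Drawn to the left, toward the hinge (the dispenser's +y while the gate is shut). The lip is passed at 0.014, the gate is free from about 0.026. Slight friction holds it where it is left
- gate_hinge (a joint): gate angle, rad: 0 = shut, up to 1.2; opens toward the robot (-x). Sprung shut: 0.2 N m when shut, 0.45 N m at 0.5 rad (about 3.5 N at the knob); closes by itself if let go
- gate_pivot (a point): the gate's upright hinge axis, at the left end of the gate (128 mm left of its middle), given at the knob's height; the knob swings about it, on a circle of 178 mm radius with the bolt home and 133 mm with it fully back
- needle_tin: flat red tin 77 x 113 x 39 mm, a bystander on the right; origin at the centre of its underside
- tea_mug: white dotted mug 93 mm high, a bystander on the right; origin at its underside
- brass_weight: small turned brass weight 51 mm wide and 68 mm high, a bystander behind the dispenser; origin at the centre of its underside
There are look-alikes about, which are no part of the job. Leave any black or purple look-alike of the blue_spool alone.

How it is judged:
On the way, in this order (a step that is already met when the one before it is completed fails the run):
1. both spools stand upright in the pockets, one in each, released, with the bolt still home ((((horizontal distance between red_spool_centre and pocket_left below 0.022 m and angle between red_spool_centre's own z axis and vertical below 0.15 rad and z of red_spool_centre in the frame of dispenser below 0.045 m) and (horizontal distance between blue_spool_centre and pocket_right below 0.022 m and angle between blue_spool_centre's own z axis and vertical below 0.15 rad and z of blue_spool_centre in the frame of dispenser below 0.05 m)) or ((horizontal distance between red_spool_centre and pocket_right below 0.022 m and angle between red_spool_centre's own z axis and vertical below 0.15 rad and z of red_spool_centre in the frame of dispenser below 0.045 m) and (horizontal distance between blue_spool_centre and pocket_left below 0.022 m and angle between blue_spool_centre's own z axis and vertical below 0.15 rad and z of blue_spool_centre in the frame of dispenser below 0.05 m))) and contact force between the fingers and red_spool below 0.2 N and contact force between the fingers and blue_spool below 0.2 N and value of joint bolt_slide below 0.008 m and value of joint gate_hinge below 0.08 rad), for 0.2 s.
2. the fingers have lifted the bolt over the lip and drawn it back (value of joint bolt_slide above 0.028 m and contact force between the fingers and bolt above 0.5 N), for 0.1 s.
At the end, for the whole second after the job is handed in: The fingers grip the bolt (over 1 N), holding the gate still at 0.30 to 0.80 rad, the bolt drawn back at least 25 mm and clear of the keeper; each pocket holds one spool, released, within 22 mm of its centre, tilted under 0.15 rad, within 5 mm of the floor (value of joint gate_hinge between 0.3 and 0.8 rad and contact force between the fingers and bolt above 1 N and value of joint bolt_slide above 0.025 m and contact force between bolt and dispenser below 0.3 N and not (velocity of joint gate_hinge above 0.1 rad/s) and not (velocity of joint gate_hinge below -0.1 rad/s) and (((horizontal distance between red_spool_centre and pocket_left below 0.022 m and angle between red_spool_centre's own z axis and vertical below 0.15 rad and z of red_spool_centre in the frame of dispenser below 0.045 m) and (horizontal distance between blue_spool_centre and pocket_right below 0.022 m and angle between blue_spool_centre's own z axis and vertical below 0.15 rad and z of blue_spool_centre in the frame of dispenser below 0.05 m)) or ((horizontal distance between red_spool_centre and pocket_right below 0.022 m and angle between red_spool_centre's own z axis and vertical below 0.15 rad and z of red_spool_centre in the frame of dispenser below 0.045 m) and (horizontal distance between blue_spool_centre and pocket_left below 0.022 m and angle between blue_spool_centre's own z axis and vertical below 0.15 rad and z of blue_spool_centre in the frame of dispenser below 0.05 m))) and contact force between the fingers and red_spool below 0.2 N and contact force between the fingers and blue_spool below 0.2 N); the arm keeps its last pose, push and grip.
It fails at once if the needle tin is shoved or knocked over (distance of needle_tin from where it was at the start of the episode above 0.03 m or angle between needle_tin's own z axis and vertical above 0.4 rad).
It fails at once if the tea mug is shoved or knocked over (distance of tea_mug from where it was at the start of the episode above 0.03 m or angle between tea_mug's own z axis and vertical above 0.4 rad).
It fails at once if the brass weight is shoved or knocked over (distance of brass_weight from where it was at the start of the episode above 0.03 m or angle between brass_weight's own z axis and vertical above 0.4 rad).
It fails at once if the bolt is forced hard against the keeper (over 40 N) (contact force between bolt and dispenser above 40 N).
It also fails if it takes over 58 s, if anything falls off the work surface, if the arm or the gripper's body presses on something with over 40 N, if the wrist force passes 120 N, or if a joint passes its speed limit or range.

## Working session

There is one attempt and no reset: what is moved stays moved. The work goes in short steps, Python scripts to look and compute and a tool call to move; the robot and the scene stay as the last step left them, time stands still between calls to the robot, and variables do not carry over. Pictures are saved under pics/ and viewed, and the job is handed in when it is done.

Besides the shell and the picture viewer there is one more tool, called as name(argument=value, ...) on one line, values as JSON. carry_out: Moves the arm, as the interface text tells. Its arguments: {"type":"object","properties":{"moves":{"type":"array"},"fingers":{"type":"number"},"force":{"type":"number"}},"required":["moves"]}

```bash
mkdir -p pics; ls
python3 - <<'E'
from plant import bot,get_image,camera_info,look_for,cut_out
import cv2
for n in ["scene","top","wrist"]:
    im=get_image(n); cv2.imwrite(f"pics/a_{n}.png",im); print(n,camera_info(n))
print(bot.sense())
E
```

```text
pics
scene {'K': array([[442.28229916,   0.        , 278.04046584],
       [  0.        , 442.28229916, 210.63517299],
       [  0.        ,   0.        ,   1.        ]]), 'rvec': array([ 2.27701769, -0.85862456,  0.30339398]), 'tvec': array([-0.45207229,  0.3153941 ,  1.27254742])}
top {'K': array([[447.34958188,   0.        , 278.78934735],
       [  0.        , 447.34958188, 214.01214687],
       [  0.        ,   0.        ,   1.        ]]), 'rvec': array([ 2.07392064, -2.16506869,  0.2224076 ]), 'tvec': array([-0.04629753,  0.59449217,  1.58711229])}
wrist {'K': array([[375.76588437,   0.        , 283.52635012],
       [  0.        , 375.76588437, 204.72222715],
       [  0.        ,   0.        ,   1.        ]]), 'T_tool_cam': array([[ 9.99999808e-01, -5.72815739e-04,  2.36431268e-04,
        -1.02338325e-03],
       [ 4.89394135e-04,  9.64046960e-01,  2.65731481e-01,
        -6.75580422e-02],
       [-3.80146020e-04, -2.65731314e-01,  9.64047055e-01,
        -1.42634707e-01],
       [ 0.00000000e+00,  0.00000000e+00,  0.00000000e+00,
         1.00000000e+00]])}
{'clock': 0.15, 'qpos': array([ 1.25398745e+00,  2.38656984e-01, -1.40356308e-02,  1.31920930e+00,
       -3.95354500e-06,  1.57077650e+00]), 'qd': array([ 0.00030147, -0.00158864,  0.00144176,  0.00211188,  0.00056328,
        0.00092458]), 'joint_efforts': array([-4.09733675e-04, -5.39077950e+01,  3.46598196e+01,  1.44146802e-02,
        1.34611426e-05,  1.43458220e-05]), 'eef_pos': array([0.16346069, 0.4985775 , 0.23082769]), 'tool_rot': array([ 8.09789045e-01,  5.86720885e-01, -4.46494280e-04,  3.25928505e-04]), 'contact_force': array([-0.89588215,  0.3041982 , -0.23059046]), 'moment': array([-0.01638199,  0.00837052, -0.05266563]), 'gripper_width': 0.9991190555785231}
```

View pics/a_scene.png

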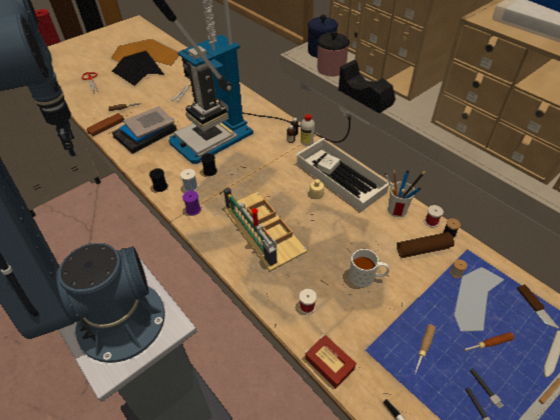

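View pics/a_top.png

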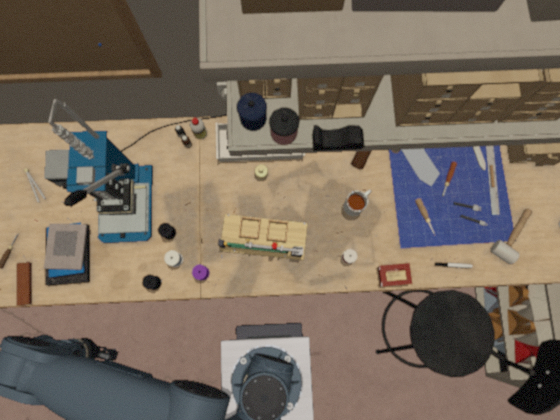

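View pics/a_wrist.png

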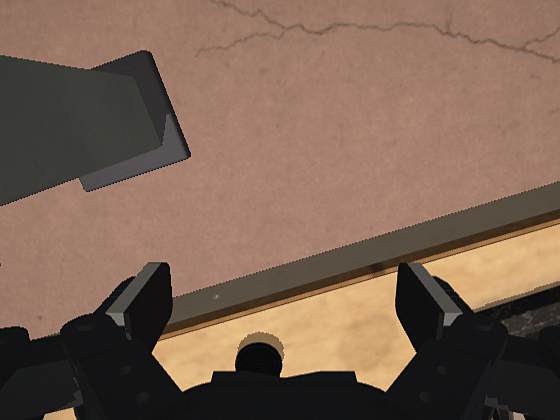

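The red spool is at scene (307,300) / top (350,257). A second red look-alike stands at scene (434,215), far off beside the pens. The light blue one is at scene (189,180) / top (172,258), with black at (158,180) and (209,163) and purple at (192,203) around it.

```bash
cat > h.py <<'E'
import numpy as np, cv2
from scipy.spatial.transform import Rotation as R
from plant import bot,get_image,camera_info,look_for,cut_out
def P(n,s=None):
    c=camera_info(n);K=c["K"]
    if n=="wrist":
        T=np.eye(4);T[:3,:3]=R.from_quat(s["tool_rot"]).as_matrix();T[:3,3]=s["eef_pos"]
        W=np.linalg.inv(T@c["T_tool_cam"])[:3]
    else:
        W=np.c_[cv2.Rodrigues(c["rvec"])[0],c["tvec"]]
    return K@W
def tri(Ps,uv):
    A=[]
    for p,(u,v) in zip(Ps,uv): A+= [u*p[2]-p[0],v*p[2]-p[1]]
    x=np.linalg.svd(np.array(A))[2][-1];return x[:3]/x[3]
def proj(p,X):
    q=p@np.append(X,1);return q[:2]/q[2]
def atz(p,uv,z):
    u,v=uv;A=np.array([u*p[2]-p[0],v*p[2]-p[1]])
    return np.append(np.linalg.solve(A[:,:2],-A[:,3]-A[:,2]*z),z)
E
python3 - <<'E'
from h import *
i1=get_image("scene");i2=get_image("top")
for t in ["red_spool","blue_spool","bolt_knob","dispenser","brass_weight","tea_mug","needle_tin","keeper_lip","pocket_left","pocket_right","gate_pivot"]:
    for n in ["scene","top"]:
        try: print(t,n,[(np.round(d["location"]).astype(int).tolist(),round(d["p"],2)) for d in look_for(t,n)][:6])
        except Exception as e: print(t,n,e)
print(bot.sense()["clock"])
a=cv2.resize(i1[140:320,130:350],None,fx=3.3,fy=3.3,interpolation=cv2.INTER_CUBIC)
b=cv2.resize(i2[190:300,130:370],None,fx=3.3,fy=3.3,interpolation=cv2.INTER_CUBIC)
cv2.imwrite("pics/b1.png",a);cv2.imwrite("pics/b2.png",b)
E
```

```text
red_spool scene [([306, 303], 0.54)]
red_spool top [([350, 257], 0.74), ([272, 246], 0.65), ([264, 239], 0.3)]
blue_spool scene [([190, 180], 0.83), ([193, 201], 0.59), ([208, 167], 0.58), ([158, 183], 0.56)]
blue_spool top [([174, 260], 0.75), ([152, 283], 0.66), ([197, 271], 0.58), ([168, 232], 0.57)]
bolt_knob scene [([253, 219], 0.71), ([310, 302], 0.19)]
bolt_knob top [([272, 250], 0.64), ([260, 237], 0.3)]
dispenser scene [([263, 228], 0.88)]
dispenser top [([264, 237], 0.61)]
brass_weight scene [([319, 190], 0.77)]
brass_weight top [([261, 173], 0.75)]
tea_mug scene [([363, 269], 0.72)]
tea_mug top [([356, 203], 0.63), ([262, 237], 0.49)]
needle_tin scene [([330, 364], 0.92)]
needle_tin top [([393, 275], 0.97)]
keeper_lip scene [([266, 228], 0.82)]
keeper_lip top [([261, 236], 0.82)]
pocket_left scene [([264, 229], 0.82)]
pocket_left top [([263, 236], 0.83)]
pocket_right scene [([330, 360], 0.66), ([266, 231], 0.55)]
pocket_right top [([265, 238], 0.91)]
gate_pivot scene [([263, 229], 0.63)]
gate_pivot top [([263, 236], 0.81)]
1.35
```

View pics/b1.png

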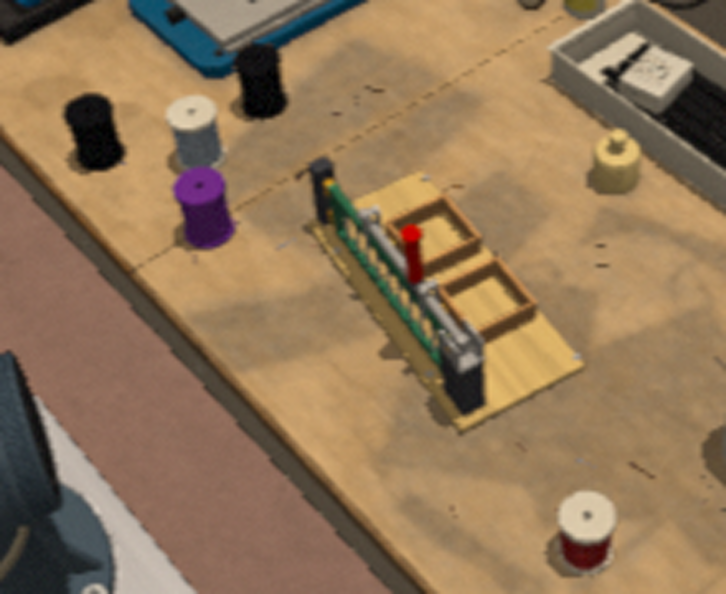

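View pics/b2.png

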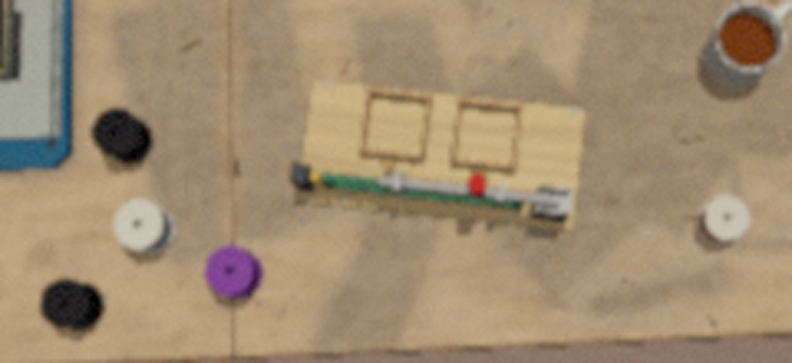

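Run:
```python
from h import *
S,T=P("scene"),P("top")
fs=lambda u,v:(u/3.3+130,v/3.3+140); ft=lambda u,v:(u/3.3+130,v/3.3+190)
D=dict(blue=((192,112),(138,225)),red=((587,515),(727,217)),knob=((412,232),(478,184)),pl=((434,234),(397,125)),pr=((489,298),(487,135)),postL=((321,163),(301,173)))
for k,(a,b) in D.items():
    X=tri([S,T],[fs(*a),ft(*b)]);print(k,X.round(4),proj(S,X)-fs(*a),proj(T,X)-ft(*b))
print("purple",atz(T,ft(232,272),.07),"blk",atz(T,ft(122,136),.07),atz(T,ft(72,305),.07))
# board corners at z=.01 : top view
B=[atz(T,ft(*c),.01) for c in [(317,82),(583,107),(571,230),(296,203)]]
print(np.round(B,3), "mug",atz(T,ft(748,40),.09),"tin",atz(T,(395,275),.039),"weight",atz(T,(261,171),.06))
for k in("pl","pr"): print(k,[atz(p,f(*c),.036).round(4) for p,f,c in((S,fs,D[k][0]),(T,ft,D[k][1]))])
for k,z in(("blue",.07),("red",.06),("knob",.17)): print(k,[atz(p,f(*c),z).round(4) for p,f,c in((S,fs,D[k][0]),(T,ft,D[k][1]))])
```

```text
blue [0.4476 0.3171 0.0701] [-0.83747817  0.20785003] [ 0.30865251 -0.77939054]
red [ 0.4282 -0.3238  0.0625] [-0.54228479  0.14956712] [ 0.19442046 -0.38160564]
knob [ 0.4624 -0.0533  0.173 ] [-0.74607017  0.19774696] [ 0.28323565 -0.60063745]
pl [0.552  0.035  0.0299] [-0.67432268  0.18062542] [ 0.2690327 -0.5619068]
pr [ 0.5373 -0.0666  0.0299] [-1.06892452  0.28693628] [ 0.42311049 -0.85227638]
postL [0.4918 0.1364 0.0986] [-0.55158353  0.1435867 ] [ 0.21188563 -0.48063215]
purple [0.38971778 0.21680557 0.07      ] blk [0.54356002 0.33619677 0.07      ] [0.36187308 0.38863839 0.07      ]
[[ 0.607  0.127  0.01 ]
 [ 0.565 -0.176  0.01 ]
 [ 0.425 -0.155  0.01 ]
 [ 0.469  0.154  0.01 ]] mug [ 0.61787677 -0.35619358  0.09      ] tin [ 0.35235096 -0.48408339  0.039     ] weight [ 0.75937986 -0.01224211  0.06      ]
pl [array([0.5509, 0.0297, 0.036 ]), array([0.5488, 0.0358, 0.036 ])]
pr [array([ 0.5375, -0.0719,  0.036 ]), array([ 0.5331, -0.0649,  0.036 ])]
blue [array([0.4505, 0.3162, 0.07  ]), array([0.4449, 0.3183, 0.07  ])]
red [array([ 0.4307, -0.3234,  0.06  ]), array([ 0.4271, -0.3234,  0.06  ])]
knob [array([ 0.4661, -0.052 ,  0.17  ]), array([ 0.4608, -0.0523,  0.17  ])]
```

```bash
cat >> h.py <<'E'
def plan(xyz,phi=None,s=None):
    s=s or bot.sense(); Q=R.from_quat(s["tool_rot"]);M=Q.as_matrix()
    d=M.T@(np.array(xyz)-s["eef_pos"])*1000
    cur=np.degrees(np.arctan2(M[1,0],M[0,0])); w=np.zeros(3)
    if phi is not None:
        f=np.radians(phi); T=np.array([[np.cos(f),np.sin(f),0],[np.sin(f),-np.cos(f),0],[0,0,-1.]])
        w=(Q.inv()*R.from_matrix(T)).as_rotvec()
    print("t",round(s["clock"],2),"phi",cur.round(1),"row",d.round(1),w.round(3),"n",np.ceil(np.linalg.norm(d)/50))
E
python3 - <<'E'
from h import *
plan([.446,.317,.19],37)
E
```

```text
t 1.35 phi 71.8 row [-84.8 325.1  41.3] [0.    0.    0.608] n 7.0
```

carry_out(moves=[[-12,46,6,0,0,0.09],[-24,93,12,0,0,0.18],[-36,139,18,0,0,0.26],[-48,186,24,0,0,0.35],[-61,232,30,0,0,0.44],[-73,279,36,0,0,0.53],[-85,325,41,0,0,0.608],[-85,325,41,0,0,0.608]], fingers=-1, force=30)

```text
clock: 2.15
eef_pos: [0.4498, 0.3137, 0.1894]
tool_rot: [0.95, 0.314, 0.0, 0.001]
contact_force: [-0.3, 0.6, 0.0]
gripper_width: 0.999
```

Run:
```python
from h import *
s=bot.sense(); im=get_image("wrist"); print(s["eef_pos"],s["qpos"].round(2))
cv2.imwrite("pics/c.png",im)
p=P("wrist",s); print(proj(p,[.4476,.3171,.07]))
print([(d["location"],d["p"]) for d in look_for("blue_spool","wrist")])
```

```text
[0.44980318 0.31369735 0.18935298] [ 0.61  0.29 -0.04  1.23 -0.    1.54]
[285.28708312 192.01264758]
[([290.7, 181.8], 0.76), ([166.5, 237.5], 0.7), ([264.3, 29.4], 0.7), ([409.2, 232.7], 0.56)]
```

View pics/c.png

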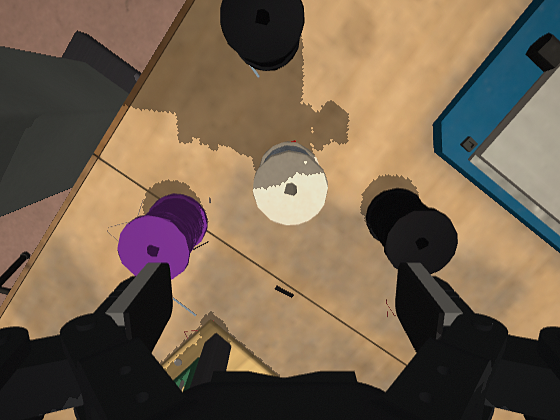

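Run:
```python
from h import *
s=bot.sense(); p=P("wrist",s); im=cv2.imread("pics/c.png")
cv2.imwrite("pics/c2.png",cv2.resize(im[120:250,220:360],None,fx=4,fy=4))
w=atz(p,(290.5,187.8),.07);print(w)
S,T=P("scene"),P("top")
print(tri([S,T,p,p],[(188.2,173.9),(171.8,258.2),(290.5,187.8),(290.5,187.8)]))
plan([w[0],w[1],.036],37)
```

```text
[0.44538055 0.32396506 0.07      ]
[0.44792104 0.32128084 0.0643078 ]
t 2.25 phi 36.9 row [  4.   -7.2 153.9] [-0.     0.001 -0.002] n 4.0
```

View pics/c2.png

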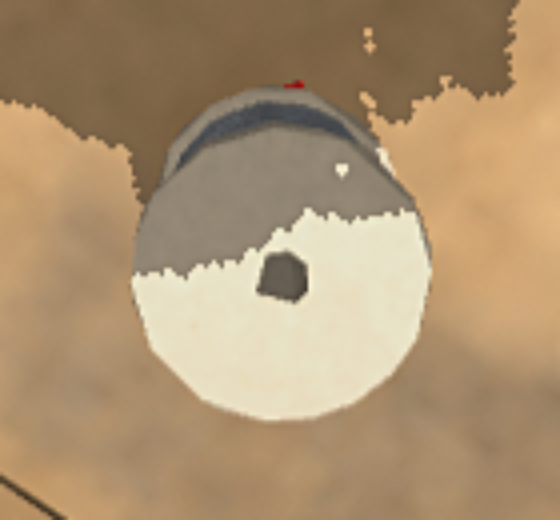

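The crop shows the white-flanged, blue-grey spool centred at wrist (290,188), so it is the light blue one and neither black nor purple. Wrist and fixed views agree within about 6 mm, so I take the middle.

carry_out(moves=[[2,-2,30,0,0,0],[4,-4,65,0,0,0],[4,-5,100,0,0,0],[4,-5,130,0,0,0],[4,-5,145,0,0,0],[4,-5,153,0,0,0],[4,-5,153,0,0,0],[4,-5,153,0,0,0]])

```text
clock: 3.05
eef_pos: [0.4462, 0.324, 0.0382]
tool_rot: [0.948, 0.318, 0.001, -0.0]
contact_force: [0.2, -0.9, 0.6]
gripper_width: 0.999
```

carry_out(moves=[[0,0,0,0,0,0],[0,0,0,0,0,0],[0,0,0,0,0,0],[0,0,0,0,0,0],[0,0,0,0,0,0],[0,0,0,0,0,0],[0,0,0,0,0,0],[0,0,0,0,0,0]], fingers=1, force=30)

```text
clock: 3.85
eef_pos: [0.4465, 0.3236, 0.0383]
tool_rot: [0.948, 0.317, 0.001, -0.0]
contact_force: [-1.3, 0.3, 4.8]
gripper_width: 0.623
```

Run:
```python
from h import *
s=bot.sense(); im=get_image("wrist"); print(s["eef_pos"],s["gripper_width"],s["contact_force"])
cv2.imwrite("pics/d.png",im)
plan([.45,.318,.23],37); plan([.551,.0365,.23],37)
```

```text
[0.44652457 0.32357101 0.03827807] 0.6225190486568913 [-1.2681555   0.32550675  4.84656387]
t 3.9 phi 37.0 row [  -0.3    6.5 -191.7] [-0.    -0.002  0.   ] n 4.0
t 3.9 phi 37.0 row [ -89.1  292.1 -191.9] [-0.    -0.002  0.   ] n 8.0
```

View pics/d.png

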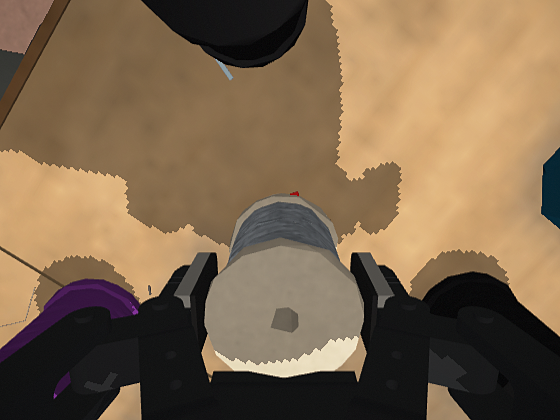

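Run:
```python
from h import *
s=bot.sense(); p=P("wrist",s)
w=atz(p,(285.5,320.5),.07);M=R.from_quat(s["tool_rot"]).as_matrix()
print(w, M.T@(w-s["eef_pos"]))
plan([.575,.005,.23],37)
```

```text
[0.44846149 0.32023648 0.07      ] [-0.00042948  0.00382282 -0.03172203]
t 3.9 phi 37.0 row [ -88.9  331.7 -191.9] [-0.    -0.002  0.   ] n 8.0
```

carry_out(moves=[[0,0,-40,0,0,0],[0,0,-85,0,0,0],[-3,15,-130,0,0,0],[-10,45,-165,0,0,0],[-25,85,-190,0,0,0],[-38,130,-192,0,0,0],[-51,175,-192,0,0,0],[-65,220,-192,0,0,0]])

```text
clock: 4.7
eef_pos: [0.5271, 0.1067, 0.2301]
tool_rot: [0.948, 0.318, 0.001, 0.0]
contact_force: [0.6, -0.2, -0.0]
gripper_width: 0.624
```

Run:
```python
from h import *
plan([.575,.005,.23],37); s=bot.sense(); print(s["eef_pos"],s["gripper_width"])
```

```text
t 4.7 phi 37.0 row [-2.3e+01  1.1e+02  1.0e-01] [ 0.001 -0.001  0.   ] n 3.0
[0.52712827 0.10668268 0.23008612] 0.6239161355304594
```

carry_out(moves=[[-8,37,0,0,0,0],[-16,75,0,0,0,0],[-24,110,0,0,0,0],[-24,110,0,0,0,0],[-24,110,0,0,0,0],[-24,110,0,0,0,0],[-24,110,0,0,0,0],[-24,110,0,0,0,0]])

```text
clock: 5.5
eef_pos: [0.5734, 0.0071, 0.2295]
tool_rot: [0.948, 0.318, 0.0, 0.0]
contact_force: [-0.4, 0.1, -0.8]
gripper_width: 0.622
```

Run:
```python
from h import *
s=bot.sense(); im=get_image("wrist"); print(s["eef_pos"])
p=P("wrist",s)
print("pl",proj(p,[.551,.0365,.036]),"pr",proj(p,[.536,-.066,.036]))
cv2.imwrite("pics/e.png",im)
```

```text
[0.57339549 0.00705696 0.22953546]
pl [284.40500191 136.3421017 ] pr [205.47080851 215.13161577]
```

View pics/e.png

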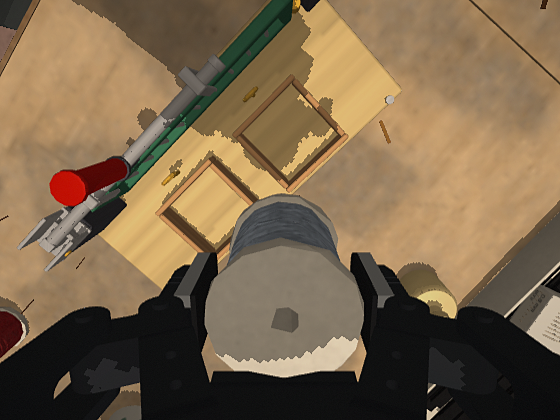

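Run:
```python
from h import *
s=bot.sense(); print(s["qd"].round(3),s["eef_pos"])
im=get_image("wrist"); cv2.imwrite("pics/e2.png",cv2.resize(im[50:270,140:370],None,fx=3.3,fy=2.7,interpolation=cv2.INTER_CUBIC)[:600])
```

```text
[-0.004  0.001  0.001 -0.001 -0.    -0.   ] [0.57343551 0.00693664 0.22950769]
```

View pics/e2.png

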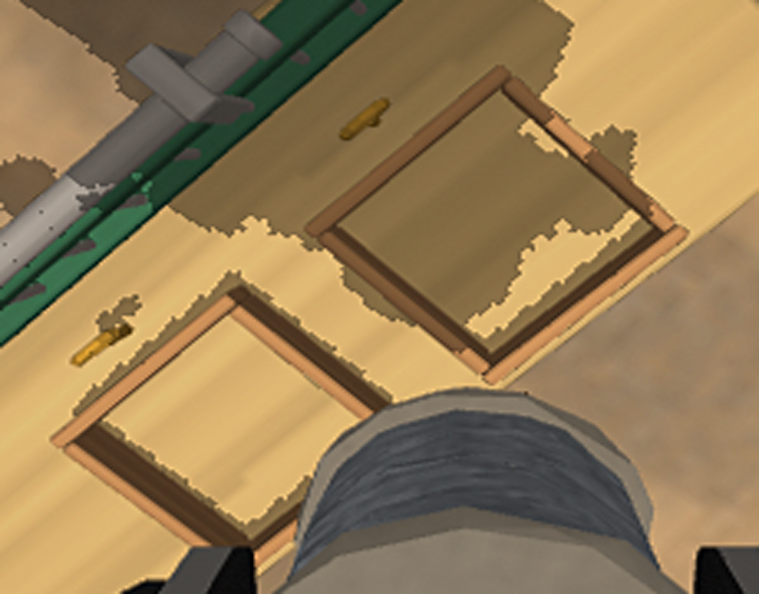

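Run:
```python
from h import *
s=bot.sense(); p=P("wrist",s)
c=[(502,66),(688,233),(489,384),(305,229)]
W=np.array([atz(p,(140+u/3.3,50+v/2.7),.036) for u,v in c]);print(W.round(4),W.mean(0))
print(np.linalg.norm(W-np.roll(W,1,0),axis=1), np.linalg.norm(W[0]-W[2]),np.linalg.norm(W[1]-W[3]))
M=R.from_quat(s["tool_rot"]).as_matrix()
print("offset tool",M.T@(W.mean(0)-s["eef_pos"]))
cB=atz(p,(140+233/3.3,50+287/2.7),.036),atz(p,(140+52/3.3,50+440/2.7),.036);print(cB)
# spool in hand: project candidates for hole at tool (dx,dy,-.0317), top flange
for dy in (0,.004,.008):
  print(dy,proj(p,s["eef_pos"]+M@np.array([0,dy,-.0317])))
K=camera_info("wrist")["K"]
```

```text
[[ 0.5251  0.0815  0.036 ]
 [ 0.5963  0.0704  0.036 ]
 [ 0.5845 -0.0021  0.036 ]
 [ 0.5137  0.0097  0.036 ]] [0.55489914 0.03988895 0.036     ]
[0.07271845 0.07203769 0.07348695 0.07176662] 0.10256981189621237 0.10250341175673457
offset tool [ 0.00505801 -0.03761706  0.19348965]
(array([ 0.50899712, -0.01763169,  0.036     ]), array([ 0.49788468, -0.09237849,  0.036     ]))
0 [286.80527564 310.30442569]
0.004 [286.78343912 320.9355153 ]
0.008 [286.76196815 331.38863781]
```

carry_out(moves=[[2,-20,0,0,0,0],[4,-42,10,0,0,0],[4,-42,45,0,0,0],[4,-42,85,0,0,0],[4,-42,120,0,0,0],[4,-42,145,0,0,0],[4,-42,148,0,0,0],[4,-42,148,0,0,0]])

```text
clock: 6.4
eef_pos: [0.5514, 0.0423, 0.0814]
tool_rot: [0.948, 0.318, -0.0, -0.0]
contact_force: [0.2, 0.7, 0.4]
gripper_width: 0.624
```

Run:
```python
from h import *
s=bot.sense(); im=get_image("wrist"); i2=get_image("scene");i3=get_image("top"); print(s["eef_pos"],s["qd"].round(3),s["contact_force"])
cv2.imwrite("pics/f.png",im)
a=cv2.resize(i2[170:280,210:320],None,fx=4,fy=4,interpolation=cv2.INTER_CUBIC)
b=cv2.resize(i3[190:290,210:310],None,fx=4.4,fy=4.4,interpolation=cv2.INTER_CUBIC)
cv2.imwrite("pics/f2.png",np.hstack([a[:400],b[:400,:360]]))
```

```text
[0.55137525 0.04229909 0.0814198 ] [-0.001 -0.024  0.035  0.011 -0.001  0.001] [0.19970612 0.70235534 0.35505744]
```

View pics/f.png

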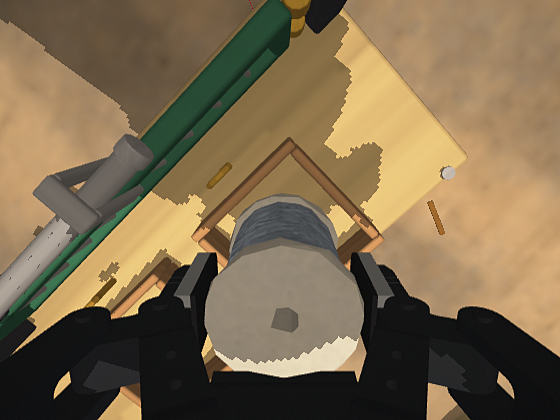

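View pics/f2.png

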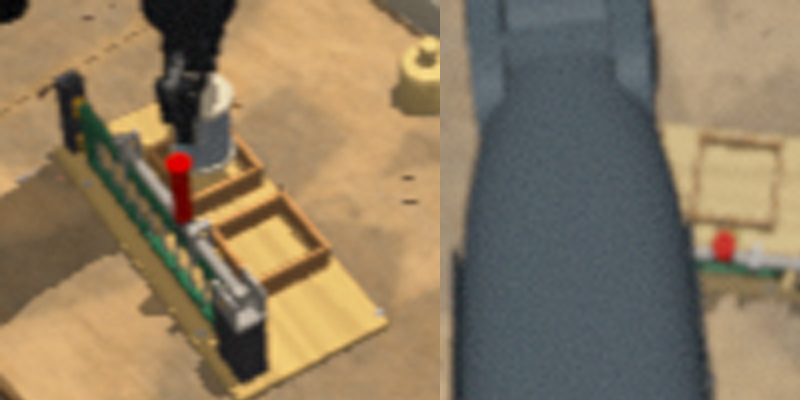

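Run:
```python
from h import *
s=bot.sense(); p=P("wrist",s);M=R.from_quat(s["tool_rot"]).as_matrix()
print(s["eef_pos"])
W=np.array([atz(p,c,.036) for c in [(290,138),(382,238),(194,238)]]);print(W.round(4),np.linalg.norm(W[1]-W[2]),np.linalg.norm(W[0]-W[1]),np.linalg.norm(W[0]-W[2]))
c=(W[1]+W[2])/2; c2=W[0]+ (M[:,1]*.0523); print(M.T@(c-s["eef_pos"]),M.T@(c2-s["eef_pos"]))
# bottom flange circle
th=np.linspace(0,6.28,40)
im=cv2.imread("pics/f.png")
for dz in(.0383,-.0317):
  for dy,col in((.0038,(0,0,255)),(.0058,(0,255,0))):
    pts=np.array([proj(p,s["eef_pos"]+M@np.array([-.0004+.0275*np.cos(t),dy+.0275*np.sin(t),dz])) for t in th]).astype(int)
    cv2.polylines(im,[pts],True,col,1)
cv2.imwrite("pics/f3.png",cv2.resize(im[120:400,170:400],None,fx=2.1,fy=2.1))
```

```text
[0.55271528 0.04222894 0.08296715]
[[0.525  0.0829 0.036 ]
 [0.5966 0.0703 0.036 ]
 [0.516  0.0097 0.036 ]] 0.1008584076378331 0.07269524516224096 0.07370668025611278
[0.00140504 0.00383238 0.0469761 ] [0.00222168 0.00307714 0.04689762]
```

View pics/f3.png

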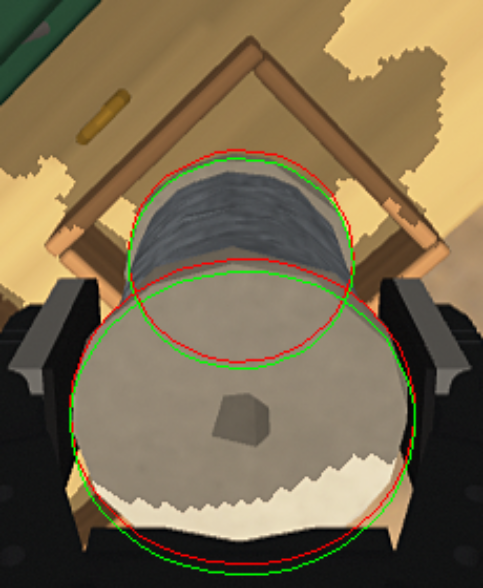

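carry_out(moves=[[3,-1,0,0,0,0],[3,-1,6,0,0,0],[3,-1,12,0,0,0],[3,-1,18,0,0,0],[3,-1,24,0,0,0],[3,-1,29,0,0,0],[3,-1,32,0,0,0],[3,-1,32,0,0,0]])

```text
clock: 7.35
eef_pos: [0.5531, 0.0446, 0.0489]
tool_rot: [0.948, 0.317, -0.0, -0.0]
contact_force: [0.7, 0.5, -0.4]
gripper_width: 0.625
```

No contact force and z = 0.049, so the spool went in cleanly. Releasing.

carry_out(moves=[[0,0,0,0,0,0],[0,0,0,0,0,0],[0,0,0,0,0,0],[0,0,-10,0,0,0],[0,0,-40,0,0,0],[0,0,-80,0,0,0],[0,0,-120,0,0,0],[0,0,-160,0,0,0]], fingers=-0.7)

```text
clock: 8.15
eef_pos: [0.5531, 0.0447, 0.2119]
tool_rot: [0.948, 0.317, 0.0, 0.0]
contact_force: [1.0, 0.4, 0.1]
gripper_width: 0.85
```

Run:
```python
from h import *
s=bot.sense(); im=get_image("wrist"); i2=get_image("scene"); print(s["eef_pos"],s["gripper_width"],s["qpos"].round(2))
a=cv2.resize(i2[170:280,210:320],None,fx=3.6,fy=3.6,interpolation=cv2.INTER_CUBIC)
cv2.imwrite("pics/g.png",np.hstack([a,cv2.resize(im,(528,396))])[:,:800])
plan([.43,-.32,.21],37)
```

```text
[0.55308436 0.044672   0.21187021] 0.8498672030314546 [ 0.08  0.3   0.02  1.29 -0.    1.01]
t 8.25 phi 37.0 row [-320.2  215.6    4.3] [ 0.005 -0.008  0.   ] n 8.0
```

View pics/g.png

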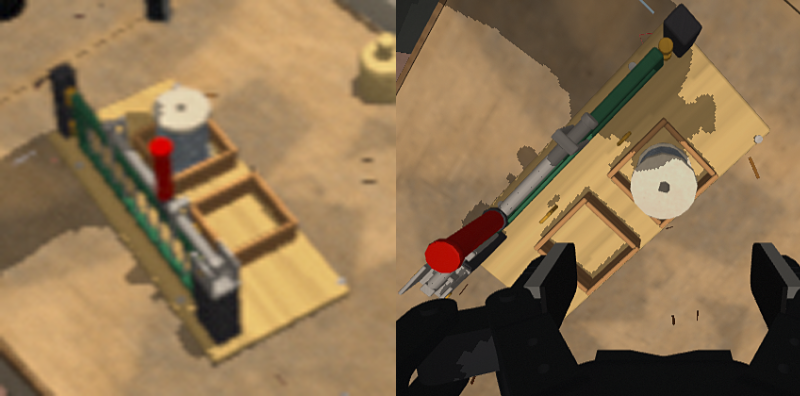

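carry_out(moves=[[-40,27,0,0,0,0],[-80,54,0,0,0,0],[-120,81,0,0,0,0],[-160,108,0,0,0,0],[-200,135,0,0,0,0],[-240,162,0,0,0,0],[-280,189,0,0,0,0],[-320,216,0,0,0,0]], fingers=-1)

```text
clock: 9.05
eef_pos: [0.4268, -0.3221, 0.2097]
tool_rot: [0.948, 0.317, 0.0, 0.0]
contact_force: [0.6, -0.3, -0.3]
gripper_width: 0.998
```

carry_out(moves=[[0,0,15,0,0,0],[0,0,25,0,0,0],[0,0,25,0,0,0],[0,0,25,0,0,0],[0,0,25,0,0,0],[0,0,25,0,0,0],[0,0,25,0,0,0],[0,0,25,0,0,0]])

```text
clock: 9.85
eef_pos: [0.4281, -0.3202, 0.1846]
tool_rot: [0.948, 0.318, 0.0, 0.0]
contact_force: [-0.4, -0.0, 0.0]
gripper_width: 1.001
```

Run:
```python
from h import *
s=bot.sense(); im=get_image("wrist"); print(s["eef_pos"],s["gripper_width"],s["qpos"].round(2))
cv2.imwrite("pics/i.png",im); p=P("wrist",s); print(proj(p,[.4282,-.3238,.06]))
for d in cut_out("red_spool","wrist"): print(d["p"],d["location"])
```

```text
[ 0.42810255 -0.32021979  0.18460039] 1.0012728825251902 [-0.64  0.27 -0.09  1.21 -0.    0.28]
[282.02362559 199.71530026]
0.63 [284.6, 195.2]
```

View pics/i.png

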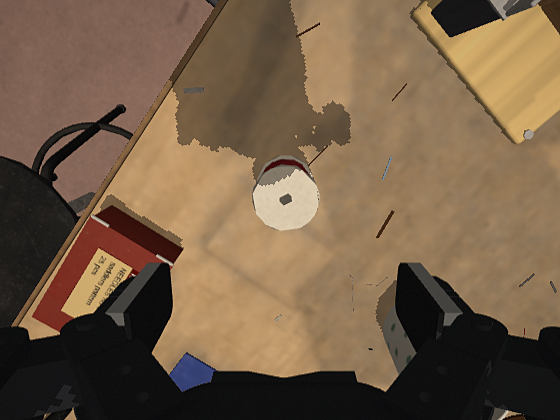

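The spool at wrist (285,199) has white flanges and red thread, and it is the one beside the dispenser. It is the target; the other red one stands far back by the pens.

Run:
```python
from h import *
s=bot.sense(); p=P("wrist",s)
w=atz(p,(285.5,199),.06); print(w); plan([w[0],w[1],.030],37)
S,T=P("scene"),P("top"); print(tri([S,T,p],[(307.9,296.1),(350.3,255.8),(285.5,199)]))
```

```text
[ 0.42970987 -0.32191988  0.06      ]
t 9.95 phi 37.0 row [  0.5   2.3 154.5] [0. 0. 0.] n 4.0
[ 0.42879988 -0.32318149  0.06076634]
```

carry_out(moves=[[0,2,35,0,0,0],[0,3,70,0,0,0],[0,3,105,0,0,0],[0,3,130,0,0,0],[0,3,145,0,0,0],[0,3,153,0,0,0],[0,3,153,0,0,0],[0,3,153,0,0,0]])

```text
clock: 10.75
eef_pos: [0.4301, -0.3232, 0.032]
tool_rot: [0.948, 0.317, 0.0, 0.0]
contact_force: [0.3, 0.7, -0.5]
gripper_width: 1.001
```

carry_out(moves=[[0,0,0,0,0,0],[0,0,0,0,0,0],[0,0,0,0,0,0],[0,0,0,0,0,0],[0,0,0,0,0,0],[0,0,0,0,0,0],[0,0,-10,0,0,0],[0,0,-30,0,0,0]], fingers=1, force=30)

```text
clock: 11.55
eef_pos: [0.4289, -0.3222, 0.0612]
tool_rot: [0.948, 0.317, -0.001, -0.001]
contact_force: [0.7, -0.3, -1.3]
gripper_width: 0.574
```

Run:
```python
from h import *
s=bot.sense(); im=get_image("wrist"); print(s["eef_pos"],s["gripper_width"],s["contact_force"])
cv2.imwrite("pics/j.png",im); plan([.56,-.10,.23],37)
```

```text
[ 0.4288537  -0.32222896  0.06117918] 0.574188916581781 [ 0.71702429 -0.33901969 -1.3008939 ]
t 11.6 phi 37.0 row [ 238.  -100.1 -165.1] [ 0.003 -0.001  0.   ] n 7.0
```

View pics/j.png

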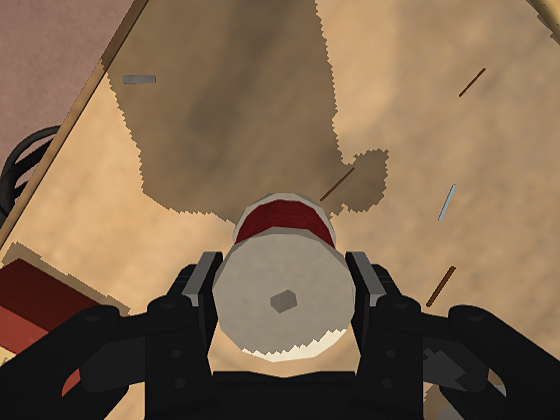

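Run:
```python
from h import *
s=bot.sense(); p=P("wrist",s);M=R.from_quat(s["tool_rot"]).as_matrix()
w=atz(p,(284,300.5),s["eef_pos"][2]+.028);o=M.T@(w-s["eef_pos"]);print(o)
t=np.array([.5392,-.0629,0])-M@np.array([o[0],o[1],0]);t[2]=.23;print(t)
plan(t,37)
```

```text
[-0.00092363 -0.00152224 -0.028005  ]
[ 0.5408539  -0.06355945  0.23      ]
t 11.6 phi 37.0 row [ 244.7 -140.7 -165.3] [ 0.003 -0.001  0.   ] n 7.0
```

carry_out(moves=[[0,0,-45,0,0,0],[10,-5,-90,0,0,0],[30,-18,-130,0,0,0],[65,-38,-155,0,0,0],[105,-60,-165,0,0,0],[148,-85,-165,0,0,0],[190,-109,-165,0,0,0],[232,-134,-165,0,0,0]])

```text
clock: 12.4
eef_pos: [0.5348, -0.0743, 0.2272]
tool_rot: [0.948, 0.317, 0.001, 0.0]
contact_force: [0.5, -0.9, -0.4]
gripper_width: 0.571
```

carry_out(moves=[[12,-7,10,0,0,0],[12,-7,45,0,0,0],[12,-7,80,0,0,0],[12,-7,115,0,0,0],[12,-7,140,0,0,0],[12,-7,150,0,0,0],[12,-7,150,0,0,0],[12,-7,150,0,0,0]])

```text
clock: 13.2
eef_pos: [0.5403, -0.0637, 0.0774]
tool_rot: [0.948, 0.317, 0.001, 0.0]
contact_force: [-0.9, -0.8, 0.0]
gripper_width: 0.573
```

Run:
```python
from h import *
s=bot.sense(); im=get_image("wrist"); print(s["eef_pos"],s["gripper_width"],s["contact_force"],s["qd"].round(3))
cv2.imwrite("pics/k0.png",im)
p=P("wrist",s);M=R.from_quat(s["tool_rot"]).as_matrix()
th=np.linspace(0,6.28,40)
for dz in(.032,-.028):
    pts=np.array([proj(p,s["eef_pos"]+M@np.array([-.0009+.025*np.cos(t),-.0015+.025*np.sin(t),dz])) for t in th]).astype(int)
    cv2.polylines(im,[pts],True,(0,255,0),1)
cv2.imwrite("pics/k.png",cv2.resize(im[100:380,150:420],None,fx=2.1,fy=2.1))
```

```text
[ 0.54029135 -0.0636748   0.07742511] 0.57301695974538 [-0.85843083 -0.78471031  0.02167285] [ 0.001 -0.015  0.012 -0.001  0.     0.001]
```

View pics/k.png

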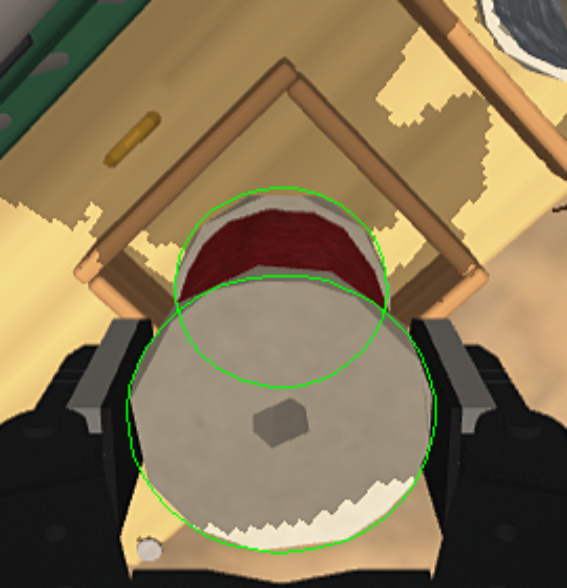

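Run:
```python
from h import *
s=bot.sense(); p=P("wrist",s);M=R.from_quat(s["tool_rot"]).as_matrix()
W=[atz(p,(150+u/2.1,100+v/2.1),.036) for u,v in [(288,60),(488,272),(75,275)]]
W=np.array(W); print(s["eef_pos"],np.linalg.norm(W[1]-W[2]))
print(M.T@((W[1]+W[2])/2-s["eef_pos"]),M.T@(W[0]+M[:,1]*.0523-s["eef_pos"]))
```

```text
[ 0.54060018 -0.06367296  0.07777017] 0.10201114918119795
[-0.00075982 -0.00239263  0.04176531] [ 0.00073418 -0.00190204  0.04168431]
```

carry_out(moves=[[1,-1,2,0,0,0],[1,-1,8,0,0,0],[1,-1,15,0,0,0],[1,-1,22,0,0,0],[1,-1,28,0,0,0],[1,-1,32,0,0,0],[1,-1,33,0,0,0],[1,-1,33,0,0,0]])

```text
clock: 14.05
eef_pos: [0.5397, -0.062, 0.0431]
tool_rot: [0.948, 0.317, -0.0, -0.0]
contact_force: [0.5, -1.1, -0.7]
gripper_width: 0.574
```

carry_out(moves=[[0,0,0,0,0,0],[0,0,0,0,0,0],[0,0,0,0,0,0],[0,0,-10,0,0,0],[0,0,-40,0,0,0],[0,0,-80,0,0,0],[0,0,-130,0,0,0],[0,0,-180,0,0,0]], fingers=-0.6)

```text
clock: 14.85
eef_pos: [0.5392, -0.0619, 0.226]
tool_rot: [0.948, 0.317, 0.0, 0.0]
contact_force: [0.4, -0.5, -0.5]
gripper_width: 0.798
```

Run:
```python
from h import *
s=bot.sense(); im=get_image("wrist"); i2=get_image("scene"); print(s["clock"],s["eef_pos"],s["gripper_width"],s["qpos"].round(2))
a=cv2.resize(i2[170:280,210:320],None,fx=3.6,fy=3.6,interpolation=cv2.INTER_CUBIC)
cv2.imwrite("pics/l0.png",im)
cv2.imwrite("pics/l.png",np.hstack([a,cv2.resize(im,(528,396))])[:,:800])
print([(d["location"],d["p"]) for d in look_for("bolt_knob","wrist")])
```

```text
14.85 [ 0.53923795 -0.06189721  0.2259647 ] 0.7978529255618272 [-0.11  0.27  0.02  1.32 -0.    0.81]
[([211.5, 113.6], 0.68), ([202.9, 114.3], 0.56)]
```

View pics/l.png

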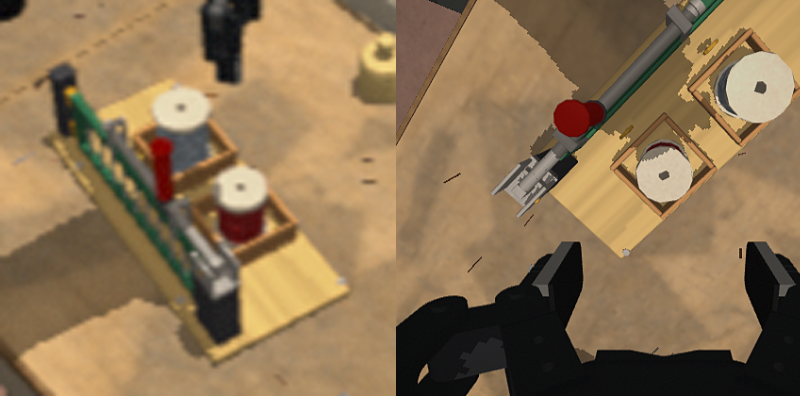

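Both spools stand in their pockets. Now I measure the knob cap, seen at about wrist (187,125).

Run:
```python
from h import *
im=cv2.imread("pics/l0.png");s=bot.sense();p=P("wrist",s)
h=cv2.cvtColor(im,cv2.COLOR_BGR2HSV)
m=((h[...,2]>150)&(h[...,1]>180)&((h[...,0]<8)|(h[...,0]>172))).astype(np.uint8)
n,l,st,c=cv2.connectedComponentsWithStats(m);k=1+st[1:,4].argmax();print(c[k],st[k])
uv=c[k];w=atz(p,uv,.17);print("wrist",w)
S,T=P("scene"),P("top");print(tri([S,T,p],[(254.8,210.3),(274.8,245.8),uv]))
M=R.from_quat(s["tool_rot"]).as_matrix()
for yaw in(.144,.152,.16):
  pr=np.array([.5397,-.062]) # approx pocket right in arm frame
  X=np.array([np.cos(yaw),-np.sin(yaw)]);Y=np.array([np.sin(yaw),np.cos(yaw)])
  print("from pockets",pr-.075*X+.002*Y)
plan([w[0],w[1],.235],-10)
```

```text
Traceback (most recent call last):
ValueError: attempt to get argmax of an empty sequence
```

Run:
```python
from h import *
im=cv2.imread("pics/l0.png");s=bot.sense();p=P("wrist",s)
print(im[125,187])
m=((im[...,2]>120)&(im[...,1]<40)&(im[...,0]<40)).astype(np.uint8)
n,l,st,c=cv2.connectedComponentsWithStats(m);k=1+st[1:,4].argmax();print(c[k],st[k])
ys,xs=np.where(l==k)
r=cv2.inRange(im,(0,0,150),(40,40,255));r[:100]=0;ys,xs=np.where(r>0);print(xs.min(),xs.max(),ys.min(),ys.max())
uv=(187,125);w=atz(p,uv,.17);print("wrist",w)
S,T=P("scene"),P("top");print(tri([S,T,p],[(254.8,210.3),(274.8,245.8),uv]))
for yaw in(.144,.152,.16):
  pr=np.array([.5397,-.062])
  X=np.array([np.cos(yaw),-np.sin(yaw)]);Y=np.array([np.sin(yaw),np.cos(yaw)])
  print("from pockets",pr-.075*X+.002*Y)
plan([w[0],w[1],.235],-10)
cv2.imwrite("pics/l2.png",im[90:160,150:240].repeat(6,0).repeat(6,1))
```

```text
[  7  10 113]
[199. 114.] [199 114   1   1   1]Traceback (most recent call last):
  File "<stdin>", line 7, in <module>
    return umr_minimum(a, axis, None, out, keepdims, initial, where)
ValueError: zero-size array to reduction operation minimum which has no identity
```

Run:
```python
from h import *
im=cv2.imread("pics/l0.png");s=bot.sense();p=P("wrist",s)
cv2.imwrite("pics/l2.png",im[90:160,150:240].repeat(6,0).repeat(6,1))
uv=(187,125);w=atz(p,uv,.17);print("wrist",w)
S,T=P("scene"),P("top");print(tri([S,T,p],[(254.8,210.3),(274.8,245.8),uv]))
for yaw in(.144,.152,.16):
  pr=np.array([.5397,-.062])
  X=np.array([np.cos(yaw),-np.sin(yaw)]);Y=np.array([np.sin(yaw),np.cos(yaw)])
  print("from pockets",pr-.075*X+.002*Y)
plan([w[0],w[1],.235],-10)
```

```text
wrist [ 0.46796127 -0.04917923  0.17      ]
[ 0.46481645 -0.05107246  0.16773379]
from pockets [ 0.46576326 -0.04925799]
from pockets [ 0.46586756 -0.04866691]
from pockets [ 0.46597659 -0.04807668]
t 15.0 phi 37.0 row [-51.  -54.7  -7.8] [ 0.003 -0.007  0.821] n 2.0
```

View pics/l2.png

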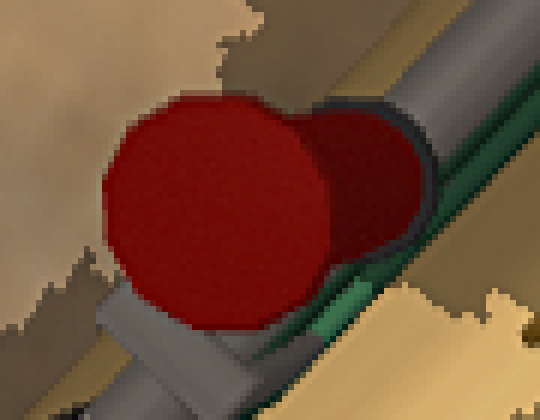

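carry_out(moves=[[-10,-11,-8,0,0,0.14],[-20,-22,-8,0,0,0.28],[-30,-33,-8,0,0,0.42],[-40,-44,-8,0,0,0.56],[-51,-54,-8,0,0,0.7],[-51,-54,-8,0,0,0.82],[-51,-54,-8,0,0,0.82],[-51,-54,-8,0,0,0.82]])

```text
clock: 15.8
eef_pos: [0.4664, -0.0495, 0.231]
tool_rot: [0.996, -0.085, -0.0, 0.0]
contact_force: [0.6, 0.3, -0.4]
gripper_width: 0.8
```

Run:
```python
from h import *
s=bot.sense(); im=get_image("wrist"); print(s["clock"],s["eef_pos"],s["gripper_width"],s["qpos"].round(2))
cv2.imwrite("pics/m.png",im); p=P("wrist",s);print(proj(p,[.4665,-.0495,.17]))
plan([.4665,-.0495,.127],-10)
```

```text
15.8 [ 0.46643604 -0.04951273  0.23103154] 0.7999793423018916 [-0.11  0.14 -0.14  1.29 -0.    1.64]
[284.63643293 221.91584943]
t 15.85 phi -9.8 row [ -0.  -0. 104.] [0.    0.001 0.004] n 3.0
```

View pics/m.png

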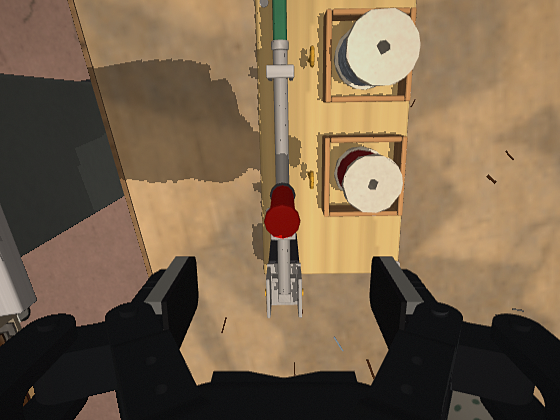

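carry_out(moves=[[-1,-2,20,0,0,0],[-1,-2,45,0,0,0],[-1,-2,70,0,0,0],[-1,-2,90,0,0,0],[-1,-2,100,0,0,0],[-1,-2,103,0,0,0],[-1,-2,103,0,0,0],[-1,-2,103,0,0,0]])

```text
clock: 16.65
eef_pos: [0.4666, -0.0475, 0.1291]
tool_rot: [0.996, -0.087, 0.001, 0.0]
contact_force: [1.0, 0.1, 0.3]
gripper_width: 0.798
```

Run:
```python
from h import *
s=bot.sense(); im=get_image("wrist"); print(s["clock"],s["eef_pos"],s["contact_force"])
cv2.imwrite("pics/n.png",im)
a=get_image("scene");cv2.imwrite("pics/n2.png",cv2.resize(a[150:280,200:330],None,fx=4.5,fy=4.5,interpolation=cv2.INTER_CUBIC))
```

```text
16.65 [ 0.46659312 -0.04746988  0.1291467 ] [0.97998143 0.1020953  0.26242474]
```

View pics/n.png

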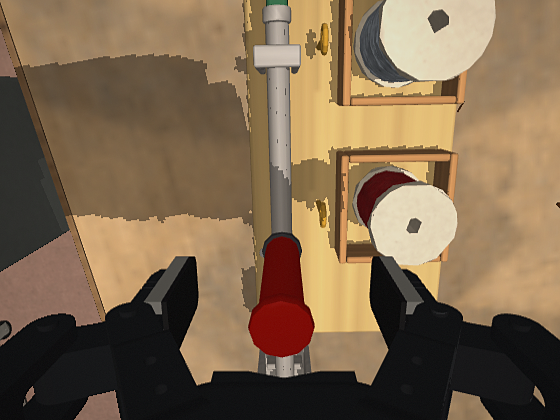

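View pics/n2.png

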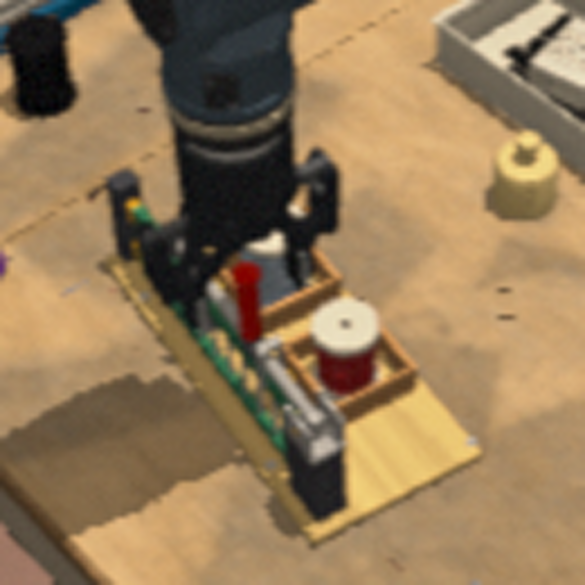

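Run:
```python
from h import *
s=bot.sense();p=P("wrist",s);M=R.from_quat(s["tool_rot"]).as_matrix()
print(s["eef_pos"]);w=atz(p,(282,325),.17);print(w,M.T@(w-s["eef_pos"]))
print(proj(P("scene"),s["eef_pos"]-[-0,0,.0]),proj(P("scene"),[.4665,-.0495,.17]))
```

```text
[ 0.46657541 -0.04745932  0.12915449]
[ 0.46540423 -0.04751853  0.17      ] [-0.00108246  0.000261   -0.04084717]
[254.83128167 218.33401922] [254.44391765 209.77384088]
```

carry_out(moves=[[-1,0,0,0,0,0],[-1,0,0,0,0,0],[-1,0,0,0,0,0],[-1,0,0,0,0,0],[-1,0,0,0,0,0],[-1,0,0,0,0,0],[-1,0,0,0,0,0],[-1,0,0,0,0,0]], fingers=1, force=35)

```text
clock: 17.55
eef_pos: [0.4653, -0.0473, 0.1286]
tool_rot: [0.996, -0.087, 0.0, 0.0]
contact_force: [1.7, -0.6, 4.9]
gripper_width: 0.205
```

Run:
```python
from h import *
s=bot.sense(); im=get_image("wrist"); print(s["clock"],s["eef_pos"],s["contact_force"],s["gripper_width"]*85)
cv2.imwrite("pics/o.png",im)
```

```text
17.55 [ 0.46532748 -0.04728257  0.1285927 ] [ 1.69845113 -0.59347734  4.91273693] 17.463981782288425
```

View pics/o.png

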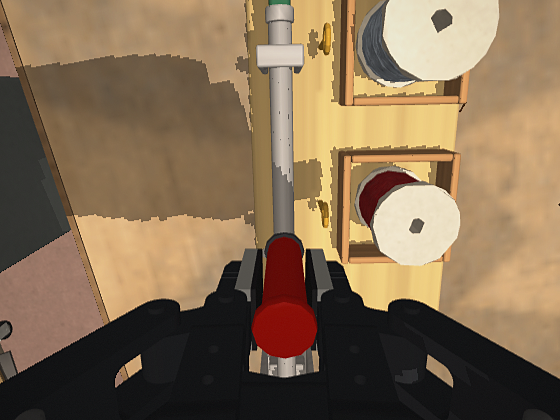

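carry_out(moves=[[0,0,-2,0,0,0],[0,0,-4,0,0,0],[0,0,-6,0,0,0],[0,0,-8,0,0,0],[0,0,-10,0,0,0],[0,0,-11,0,0,0],[0,0,-11,0,0,0],[0,0,-11,0,0,0]])

```text
clock: 18.4
eef_pos: [0.465, -0.0472, 0.1393]
tool_rot: [0.996, -0.087, -0.0, 0.0]
contact_force: [1.1, 0.4, -1.6]
gripper_width: 0.203
```

Run:
```python
from h import *
s=bot.sense(); im=get_image("wrist"); print(s["clock"],s["eef_pos"],s["contact_force"],s["gripper_width"]*85)
a=get_image("scene");a=cv2.resize(a[180:270,230:310],None,fx=6,fy=6,interpolation=cv2.INTER_CUBIC)
cv2.imwrite("pics/p.png",np.hstack([a[:420],im[:,140:440]])[:,:800])
```

```text
18.4 [ 0.46497117 -0.04722959  0.13931517] [ 1.12410963  0.39795279 -1.55565806] 17.265350611908815
```

View pics/p.png

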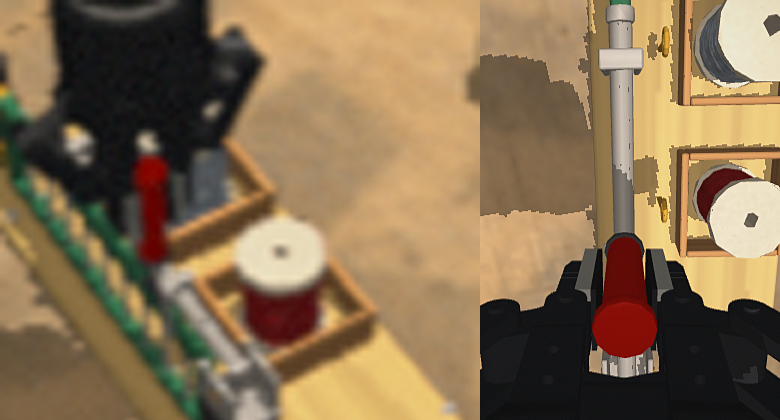

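carry_out(moves=[[0,-2,0,0,0,0],[0,-4,0,0,0,0],[0,-7,0,0,0,0],[0,-10,0,0,0,0],[0,-13,0,0,0,0],[0,-16,0,0,0,0],[0,-19,0,0,0,0],[0,-22,0,0,0,0]])

```text
clock: 19.3
eef_pos: [0.4688, -0.0253, 0.1393]
tool_rot: [0.996, -0.087, -0.0, 0.0]
contact_force: [0.1, -0.3, -2.4]
gripper_width: 0.205
```

carry_out(moves=[[0,-3,0,0,0,0],[0,-6,0,0,0,0],[0,-9,0,0,0,0],[0,-12,0,0,0,0],[0,-15,0,0,0,0],[0,-18,0,0,0,0],[0,-20,0,0,0,0],[0,-20,0,0,0,0]])

```text
clock: 20.1
eef_pos: [0.4722, -0.0055, 0.1393]
tool_rot: [0.996, -0.087, -0.0, -0.0]
contact_force: [0.1, 1.1, -0.9]
gripper_width: 0.205
```

Run:
```python
from h import *
s=bot.sense(); im=get_image("wrist"); print(s["clock"],s["eef_pos"],s["contact_force"],s["gripper_width"]*85)
a=get_image("scene");a=cv2.resize(a[180:270,230:310],None,fx=6,fy=6,interpolation=cv2.INTER_CUBIC)
cv2.imwrite("pics/q.png",np.hstack([a[:420],im[:,140:440]])[:,:800])
```

```text
20.1 [ 0.47216812 -0.00552143  0.13926402] [ 0.10554389  1.10652349 -0.93653454] 17.38270985619856
```

View pics/q.png

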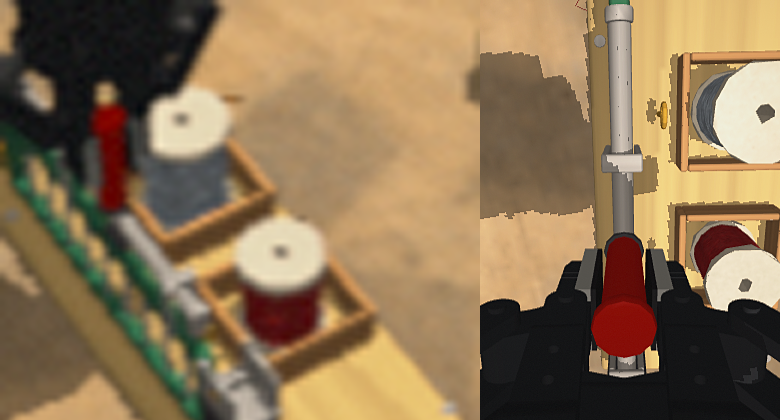

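carry_out(moves=[[-4,0,0,0,0,0.03],[-9.5,0,0,0,0,0.07],[-15,-0.5,0,0,0,0.11],[-20,-1,0,0,0,0.15],[-25.5,-2,0,0,0,0.19],[-31,-3,0,0,0,0.23],[-35,-4,0,0,0,0.26],[-35,-4,0,0,0,0.26]])

```text
clock: 21.0
eef_pos: [0.4386, 0.004, 0.1396]
tool_rot: [0.976, -0.216, 0.001, 0.0]
contact_force: [2.8, -0.9, -0.4]
gripper_width: 0.205
```

Run:
```python
from h import *
s=bot.sense(); im=get_image("wrist"); print(s["clock"],s["eef_pos"],s["contact_force"],s["moment"],s["gripper_width"]*85)
a=get_image("scene");a=cv2.resize(a[180:270,230:310],None,fx=6,fy=6,interpolation=cv2.INTER_CUBIC)
cv2.imwrite("pics/r.png",np.hstack([a[:420],im[:,140:440]])[:,:800])
```

```text
21.0 [0.43863766 0.0040376  0.13957627] [ 2.79755749 -0.92933115 -0.42406901] [-0.27068762 -0.38170313  0.01979954] 17.431251087496396
```

View pics/r.png

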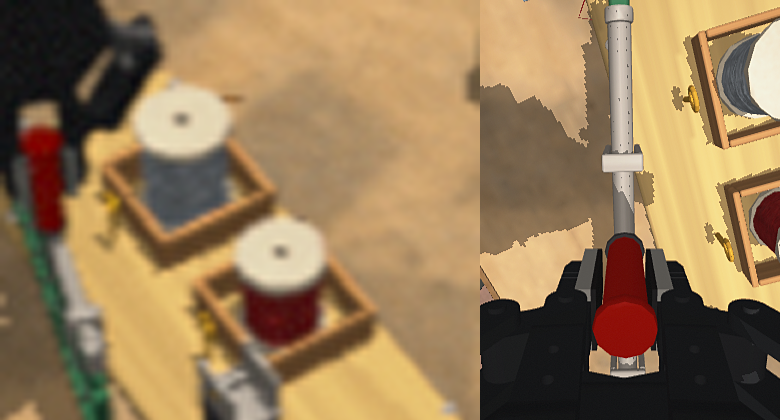

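carry_out(moves=[[-4,0,0,0,0,0.03],[-9.5,0,0,0,0,0.07],[-15,-0.5,0,0,0,0.11],[-20,-1,0,0,0,0.15],[-25.5,-2,0,0,0,0.19],[-31,-3,0,0,0,0.23],[-36,-4,0,0,0,0.27],[-36,-4,0,0,0,0.27]])

```text
clock: 21.9
eef_pos: [0.4077, 0.0229, 0.1395]
tool_rot: [0.939, -0.345, 0.0, 0.0]
contact_force: [3.0, -2.1, -2.4]
gripper_width: 0.207
```

carry_out(moves=[[0,0,0,0,0,0],[0,0,0,0,0,0],[0,0,0,0,0,0],[0,0,0,0,0,0],[0,0,0,0,0,0],[0,0,0,0,0,0],[0,0,0,0,0,0],[0,0,0,0,0,0]])

```text
clock: 22.7
eef_pos: [0.4075, 0.0229, 0.1393]
tool_rot: [0.939, -0.345, 0.0, 0.0]
contact_force: [3.0, -1.4, -2.1]
gripper_width: 0.205
```

Run:
```python
from h import *
s=bot.sense(); im=get_image("wrist"); print(s["clock"],s["eef_pos"],s["contact_force"],s["gripper_width"]*85,s["qd"].round(3))
a0=get_image("scene");t=get_image("top");a=cv2.resize(a0[180:270,220:300],None,fx=5,fy=5,interpolation=cv2.INTER_CUBIC)
v=np.array([.493,.1286])-s["eef_pos"][:2];print("theta",np.arctan2(v[0],v[1])-.1536,np.hypot(*v))
cv2.imwrite("pics/s.png",np.hstack([a[:420],im[:420,100:500]]))
cv2.imwrite("pics/s1.png",a0)
```

```text
22.7 [0.40751925 0.02288416 0.1393172 ] [ 3.04818165 -1.39592397 -2.06874352] 17.464235261358308 [ 0.002 -0.    -0.    -0.    -0.     0.001]
theta 0.526356729550498 0.13595145267986308
```

View pics/s.png

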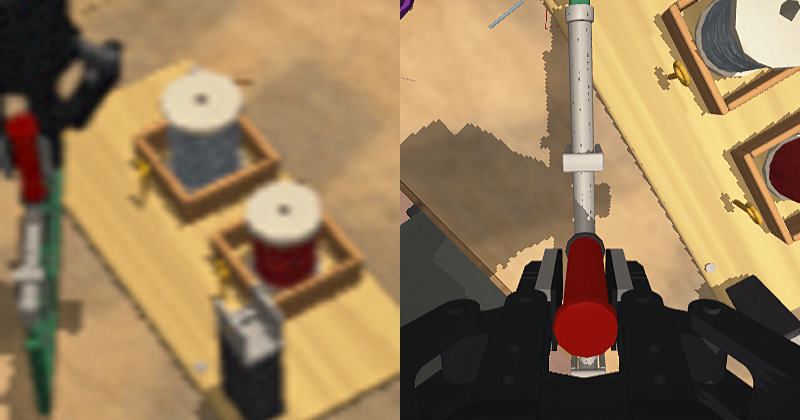

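View pics/s1.png

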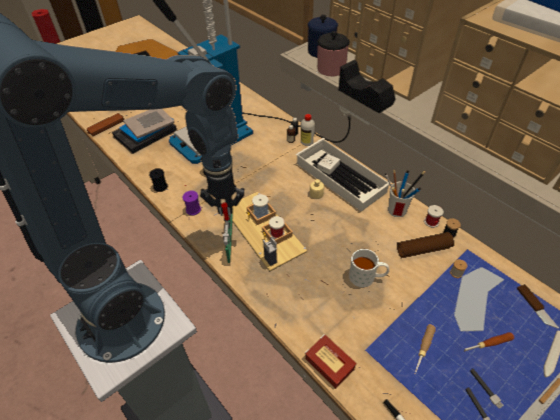

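The gate stands at about 0.53 rad and the arm is still. The spring pull is about 3.4 N at the knob, the grip opening is 17.5 mm, both spools are upright in their pockets, and the tin, mug and weight are where they were. Handing in.

```bash
python3 -c "
from plant import bot
print(bot.job_done())"
```

```text
the job is handed in; nothing more can be done
None
```

I handed the job in at 22.7 s. The blue spool is in the left pocket and the red one in the right. I lifted the bolt about 11 mm, drew it back about 42 mm of its 45 mm travel, and pulled the gate open about 0.53 rad (30°). The arm is still holding it there by the knob.

- **Last checks:** both spools stood upright and released in the last images. Joint speeds were about zero and the grip opening was 17.5 mm on the 16 mm post. The pull at the knob was about 3.4 N, which fits the closing spring. No force reading showed the bolt catching on the keeper. In the final scene image the tin, mug and brass weight looked unmoved.
- **Disagreements:** the wrist and fixed cameras differed by up to about 6 mm. For the spools, pockets and knob I therefore relied on what the wrist camera showed relative to the gripper. The gate angle, bolt lift and draw are worked out from the arm's measured positions, not read directly.

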